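# Put the wafer tray behind the sliding glass guard

## Robot

A 6-joint arm with a two-finger parallel gripper is mounted at the origin on the work surface. World frame = base frame: x ahead of the robot, y to its left, z up, the work surface at z = 0. Lengths are in m, angles in rad, forces in N, time in s.
With the tool pointing down it reaches from about 0.4 to 0.825 m from the base axis. Payload 7 kg.
Tool frame: the origin (TCP) lies on the centre line of the jaws, within the pads' length; the fingertips stand 14 mm ahead of it and the grasp point (between the pads) lies 5 mm behind it (r.tips_ahead is the distance from the TCP to the fingertips, in m); z points along the fingers, y is the line along which they close (so a half turn about z gives the same grasp; the last joint's range is limited). The gripper opens to 85 mm and grips with 20 to 120 N. Pads are 22 mm wide; open, the fingers measure 114 mm over their backs; the gripper's body (76 mm by 85 mm) begins 54 mm behind the grasp point. The pads swing forward as they close: fully open they stand 13 mm farther back than shut.
Start: joints at [-1.025, 0.359, 0.012, 0, -1.224, -0.288], TCP at [0.172, -0.653, 0.245] pointing down, gripper open.
Joint ranges: [-3.07, 3.07], [-1.43, 2.12], [-1.02, 1.25], [-3.03, 1.67], [-3.05, -0], [-3.03, 3.03]. Speed limits (rad/s): [2.39, 2.39, 3.01, 3.14, 3.14, 3.14].

## Interface

Orientations are given as a unit quaternion [w, x, y, z].
In Python, from cell import r gives the robot as it stands.
- The arm moves only by the tool arm_command, never from a script. Its argument "series" is text: rows parted by semicolons, each of 6 numbers parted by spaces: the shift along the tool's x, y, z in m, then the turn, a rotation vector about the tool's x, y, z in rad. In form: tx ty tz wx wy wz; .... A call has 1 to 20 rows; each row shifts and turns the commanded pose from where the row before left it, along the tool's axes as they then stand; what a row does not reach is not made up. A row lasts 1/10 s, in which the tool goes at most 50 mm and 8.59 degrees, less where a joint would pass 70% of its speed; a pose out of reach is approached as far as the arm can. A call is refused whole if a number of a shift passes 0.05 or a number of a turn 0.15, either way. A call with a gripper value outside its range is refused whole. "jaw" is the opening in per cent of the stroke, from 0 (shut) to 100 (fully open), set as the call begins (left out, the last holds). The fingers move at their own pace and stop on an object; "force" is the grip in N (left out, the last holds). Time passes only in rows, so rows that do not move let the fingers close. It gives the time, the measured TCP pose, the force, the opening and the grip force at its end, in the units of the state.
- r.read_state(): the state, without advancing time (a new reading comes with each control period).
- r.get_image(name): name is "scene" or "top" or "wrist"; returns the picture (400x640x3 uint8, red, green, blue); there is no depth.
- r.camera_model(name): a dict with "camera_matrix" (3x3 intrinsics, pixels), "R" (3x3) and "t" (3): a world point X has camera coordinates R X + t. Camera axes: x right, y down, z forward; pixel columns grow to the right and rows downward; lengths in m; the calibration is good to about 2 mm. A picture is of the moment at which its call begins: read the wrist's pose just before it. camera_model takes no time and is no camera call; for the wrist camera it gives the pose at the moment of the call.
- r.job_done(): hands the job in; it is judged then, once.
The state is a dict: "time": time; "joints": joint angles; "dq": joint speeds; "tau": joint torques, N m; "eef_pos": TCP position; "ee_rot": TCP orientation; "ft_force": force on the tool from outside, world axes, zero at the start; "torque": the same for the moment, N m; "opening": finger opening in m; "gripper_force": force on a finger pad.
Only numpy, scipy, OpenCV 4.12 (cv2) and the standard library are available. Lean on these libraries where they do the work, as an engineer would, in place of code of your own. Each camera call takes 0.05 s, during which the arm holds its last target. There are 200 camera calls.

## Task

Slide the glass door of the counter guard fully open, push the small tray of seed wafers along the counter, without lifting it, through the doorway until it is wholly inside the empty bay, then slide the door fully shut again. Keep all four wafers on the tray and do not knock or shift the other things on the counter.

Things in the scene. Friction and masses are not known exactly. Their poses are not given: they have to be found in the camera images.
- guard: Low two-bay glass guard fixed on the counter, 396 mm along its track, 221 deep, 64 high, no floor or sill. Origin: on the counter, middle of the empty bay's doorway; x along the door's track, y into the guard, z up. Empty bay: x -95 to +95 mm, y 0 to the back pane at 215 mm; its side panes are 6 mm thick. Second bay (x 101 to 288 mm) is closed by fixed panes and holds stock.
- bay_roof (a point): Middle of the front edge of the empty bay's fixed glass roof, on its top, 64 mm above the counter and 71 mm behind the doorway (guard y = 71 mm). The roof is 4 mm thick and covers the bay from here to the back; in front of it the bay is open above once the door is away.
- door (a joint): Opening of the sliding glass door, m: 0 = fully shut over the doorway, 0.19 = fully open, parked before the second bay; opens along guard +x. Stays where left; takes 2 to 4 N. L-shaped, 194 mm wide: upright pane at guard y -12 to -6 mm, 8 to 70 mm above the counter, and a flat top pane y -12 to +80 mm, its top 72 mm up. A tray standing in the doorway blocks it.
- door_pull (a point): Centre of the top of the door's pull, an upright steel fin on the top pane: 12 mm thick along guard x, 45 mm long along guard y, from 72 to 108 mm above the counter. It sits at guard x = -55 mm + the door's opening, guard y = 35 mm. It can be pushed from either side or pinched from above.
- tray: Loose aluminium tray, 140 mm (its x) by 170 mm (its y), rim 28 mm high, walls and floor 4 mm, about 0.4 kg. Origin: centre of underside. Starts on the counter before the doorway (guard -y side), its y axis roughly into the doorway but up to 12 degrees askew and 30 mm off the middle. Wholly inside when its origin is 86 mm or more into the guard (guard y); the back pane stops it at 130 mm.
- wafer0: Brown round seed wafer, 58 mm across and 7 mm thick, 20 g, lying loose on the tray's floor. Origin: centre of its underside.
- wafer1: Brown round seed wafer, 58 mm across and 7 mm thick, 20 g, lying loose on the tray's floor. Origin: centre of its underside.
- wafer2: Brown round seed wafer, 58 mm across and 7 mm thick, 20 g, lying loose on the tray's floor. Origin: centre of its underside.
- wafer3: Brown round seed wafer, 58 mm across and 7 mm thick, 20 g, lying loose on the tray's floor. Origin: centre of its underside.
- jar: Small amber glass jar with a steel lid, 56 mm across, 70 mm high, loose, standing in front of the second bay. Origin: centre of its underside. Leave alone.
- cutter: Steel ring pastry cutter, 64 mm across, 26 mm high, loose, beside the tray, on its far side. Origin: centre of its underside. Leave alone.
- mug: White mug, 80 mm across, 90 mm high, loose. Origin: centre of its underside. Leave alone.
- bowl: Steel bowl, 150 mm across, 65 mm high, loose. Origin: centre of its underside. Leave alone.
- spatula: Spatula lying on the counter behind the guard. Origin: underside. Leave alone.
- canister: Clear canister with wooden lid, 100 mm across, 150 mm high, loose. Origin: centre of its underside. Leave alone.
- ramekin: White ramekin, 80 mm across, 45 mm high, loose. Origin: centre of its underside. Leave alone.
Not all that is in view belongs to the job. What is shaped like the wafer2 but turquoise is not meant. Several things have the shape of the tray; the one meant has the colours described above.

How it is judged:
On the way, in this order (a step that is already met when the one before it is completed fails the run):
1. the door is slid fully open (at least 175 mm) while the tray is still outside (value of joint door above 0.175 m and y of tray in the frame of guard below -0.08 m), for 0.1 s.
2. the tray is wholly inside the empty bay, with the door still open (y of tray in the frame of guard between 0.086 and 0.14 m and x of tray in the frame of guard between -0.035 and 0.035 m and height (world z) of tray below 0.006 m and value of joint door above 0.12 m), for 0.2 s.
At the end, for the whole second after the job is handed in: the door is shut to within 8 mm; the tray lies flat, at rest and wholly inside the empty bay (origin 86 to 140 mm into the guard); all four wafers are on the tray (value of joint door below 0.008 m and y of tray in the frame of guard between 0.086 and 0.14 m and x of tray in the frame of guard between -0.035 and 0.035 m and height (world z) of tray below 0.006 m and angle between tray's own z axis and vertical below 0.05 rad and linear speed of tray below 0.01 m/s and x of wafer0 in the frame of tray between -0.072 and 0.072 m and y of wafer0 in the frame of tray between -0.087 and 0.087 m and z of wafer0 in the frame of tray between -0.002 and 0.03 m and x of wafer1 in the frame of tray between -0.072 and 0.072 m and y of wafer1 in the frame of tray between -0.087 and 0.087 m and z of wafer1 in the frame of tray between -0.002 and 0.03 m and x of wafer2 in the frame of tray between -0.072 and 0.072 m and y of wafer2 in the frame of tray between -0.087 and 0.087 m and z of wafer2 in the frame of tray between -0.002 and 0.03 m and x of wafer3 in the frame of tray between -0.072 and 0.072 m and y of wafer3 in the frame of tray between -0.087 and 0.087 m and z of wafer3 in the frame of tray between -0.002 and 0.03 m); the robot touches nothing.
It fails at once if the tray is lifted: its middle more than 20 mm off the counter (height (world z) of tray above 0.02 m).
It fails at once if one of the other loose things on the counter (jar, cutter, mug, bowl, spatula, canister, ramekin) is shifted more than 30 mm (distance of any of jar, cutter, mug, bowl, spatula, canister, ramekin from where it was at the start of the episode above 0.03 m).
It also fails if it takes over 72 s, if anything falls off the work surface, if the arm or the gripper's body presses on something with over 40 N, if the wrist force passes 120 N, or if a joint passes its speed limit or range.

## Working session

There is one attempt and no reset: what is moved stays moved. The work goes in short steps, Python scripts to look and compute and a tool call to move; the robot and the scene stay as the last step left them, time stands still between calls to the robot, and variables do not carry over. Pictures are saved under pics/ and viewed, at most 10 in all, crops included, and the job is handed in when it is done.

Besides the shell and the picture viewer there is one more tool, called after "Emit:" by a JSON object that holds its "op" and its "data". arm_command: Moves the arm, as the interface text tells. Its arguments: {"type":"object","properties":{"series":{"type":"string"},"jaw":{"type":"number"},"force":{"type":"number"}},"required":["series"]}

```bash
mkdir -p pics; ls; python3 - <<'E'
from cell import r
import cv2,numpy as np
s=r.read_state();print(s)
for n in("top","scene"):
    cv2.imwrite(f"pics/{n}0.png",cv2.cvtColor(r.get_image(n),cv2.COLOR_RGB2BGR))
    m=r.camera_model(n);print(n,{k:np.round(v,3).tolist() for k,v in m.items()})
E
```

```text
pics
{'time': 0.0, 'joints': array([-1.02490376e+00,  3.59423985e-01,  1.10980229e-02, -3.70464092e-04,
       -1.22408267e+00, -2.88139372e-01]), 'dq': array([-0.00185825,  0.00013297,  0.0014786 ,  0.0008477 , -0.00171504,
       -0.0002884 ]), 'tau': array([-3.66879940e-04, -5.83316088e+01,  2.93419397e+01,  6.93689927e+00,
       -6.00314917e-03,  7.78358071e-06]), 'eef_pos': array([ 0.17196747, -0.6522757 ,  0.24435304]), 'ee_rot': array([-1.67284400e-04, -1.28457534e-01,  9.91714668e-01,  8.07604697e-04]), 'ft_force': array([-0.84136035,  0.21499184,  0.68528783]), 'torque': array([-0.02290306,  0.02100444, -0.00726457]), 'gripper_force': 0.0, 'opening': 0.08561747002141083}
top {'camera_matrix': [[497.382, 0.0, 316.597], [0.0, 497.382, 193.916], [0.0, 0.0, 1.0]], 'R': [[0.001, -1.0, 0.013], [-0.99, -0.003, -0.142], [0.142, -0.013, -0.99]], 't': [0.015, 0.565, 1.635]}
scene {'camera_matrix': [[520.651, 0.0, 324.91], [0.0, 520.651, 184.072], [0.0, 0.0, 1.0]], 'R': [[-0.586, 0.81, 0.002], [0.434, 0.316, -0.843], [-0.684, -0.493, -0.537]], 't': [0.294, -0.177, 2.431]}
```

View pics/top0.png

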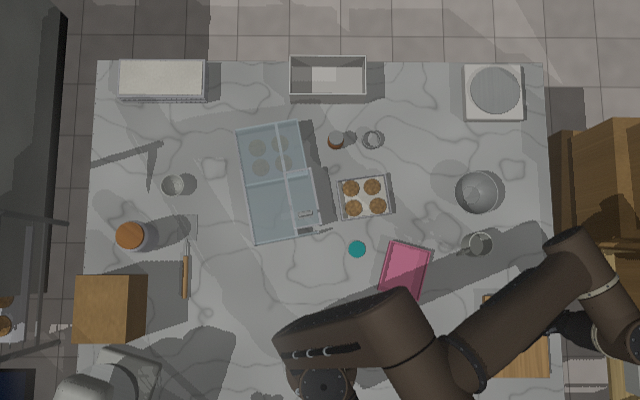

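View pics/scene0.png

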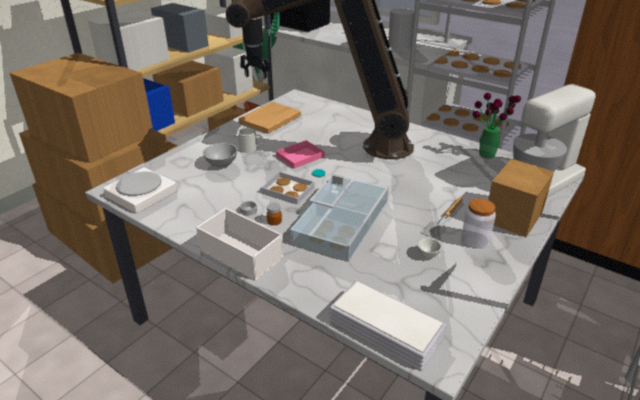

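The top view shows the guard at (278,182) with the empty bay nearer the robot and the pull at about (306,213). Tray candidates are the aluminium tray with brown wafers (365,197), the pink one (405,265) and the white box (328,75). The aluminium one fits the description because it carries the brown wafers; the turquoise disc (357,249) isn't meant. I'll confirm in an enlarged crop.

```bash
python3 - <<'E'
import cv2
a=cv2.imread("pics/top0.png")[115:265,225:425]
cv2.imwrite("pics/crop0.png",cv2.resize(a,None,fx=4,fy=4,interpolation=cv2.INTER_CUBIC))
E
```

```text
(no output)
```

View pics/crop0.png

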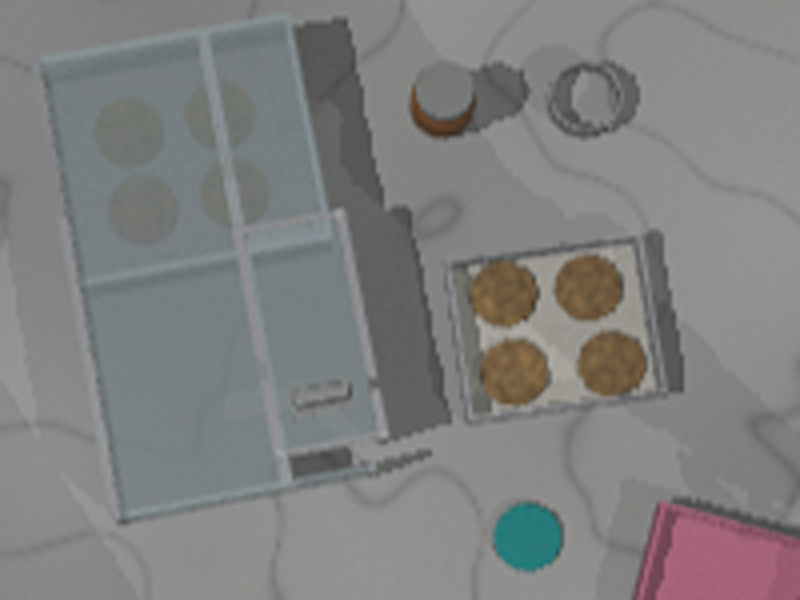

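The crop confirms it: aluminium tray with four brown wafers, with rim corners at crop (447,263), (640,238), (667,392) and (468,422). The door is shut, with its pull at (322,393), and the jar and cutter are on the far side.

```bash
cat >h.py <<'E'
from cell import r
import cv2,numpy as np
from scipy.optimize import least_squares
def P(m,X): 
    c=np.atleast_2d(X)@np.array(m["R"]).T+m["t"]; u=c@np.array(m["camera_matrix"]).T; return u[:,:2]/u[:,2:]
def W(p,L):
    L=np.atleast_2d(L).astype(float);c,s=np.cos(p[2]),np.sin(p[2]);return np.c_[p[0]+c*L[:,0]-s*L[:,1],p[1]+s*L[:,0]+c*L[:,1],L[:,2]]
def fit(m,L,uv,p0):
    q=least_squares(lambda p:(P(m,W(p,L))-uv).ravel(),p0,loss="soft_l1");return q.x,q.fun.reshape(-1)
def ray(m,uv,z):
    R=np.array(m["R"]);o=-R.T@m["t"];d=R.T@np.linalg.solve(np.array(m["camera_matrix"]),[*uv,1]);return o+d*(z-o[2])/d[2]
def G(p,X): # world->local
    c,s=np.cos(p[2]),np.sin(p[2]);d=np.array(X)[:2]-p[:2];return np.array([c*d[0]+s*d[1],-s*d[0]+c*d[1]])
E
python3 - <<'E'
from h import *
m=r.camera_model("top")
f=lambda a:np.array(a)/4+[225,115]
L=[[-.101,.221,.064],[.295,.221,.064],[.295,0,.064],[-.101,0,.064],[.097,-.012,.072],[-.097,-.012,.072],[-.055,.035,.108]]
uv=f([[122,520],[42,62],[290,17],[365,472],[343,210],[383,437],[322,385]])
g,e=fit(m,L,uv,[.5,-.1,0]);print("guard",g,e.round(1))
print([ (G(g,ray(m,u,l[2]))-l[:2]).round(3).tolist() for u,l in zip(uv,L)])
L=[[-.07,.085,.028],[-.07,-.085,.028],[.07,-.085,.028],[.07,.085,.028]]
uv=f([[468,422],[667,392],[640,238],[447,263]])
t,e=fit(m,L,uv,[.5,-.3,0]);print("tray",t,e.round(1),G(g,t))
for n,u,z in(("jar",(443,92),.07),("cutter",(588,95),.026),("turq",(528,537),0),("pink",(660,505),.028),("pull",(322,385),.108)):
    X=ray(m,f(u),z);print(n,X.round(3),G(g,X).round(3))
E
```

```text
guard [0.53482729 0.027608   0.18824361] [-3.2 -0.6 -2.9 -1.9 -0.5 -2.2  2.5 -1.2  0.5  4.9  1.5  5.5  0.1  7.6]
[[-0.004, -0.01], [-0.008, -0.009], [-0.008, -0.0], [-0.002, 0.009], [0.017, -0.001], [0.019, 0.001], [0.024, -0.004]]
tray [ 0.5561611  -0.14490078  0.14098709] [ 0.1  0.4  0.1  1.   0.3 -0.9 -0.6 -0.4] [-0.01132529 -0.1734536 ]
jar [ 0.751 -0.048  0.07 ] [ 0.198 -0.115]
cutter [ 0.76  -0.176  0.026] [ 0.183 -0.242]
turq [ 0.381 -0.122  0.   ] [-0.179 -0.118]
pink [ 0.407 -0.231  0.028] [-0.174 -0.23 ]
pull [0.499 0.052 0.108] [-0.031  0.031]
```

```bash
python3 - <<'E'
from h import *
m=r.camera_model("top")
f=lambda a:np.array(a)/4+[225,115]
L=np.array([[-.101,.221,.064],[.294,.221,.064],[.294,0,.064],[-.101,0,.064],[.097,-.012,.072],[-.097,-.012,.072],[-.055,.035,.108]])
uv=f([[122,520],[42,62],[290,17],[365,472],[343,210],[383,437],[322,385]])
def fun(p):
    l=L.copy();l[4:,0]+=p[3];return (P(m,W(p,l))-uv).ravel()
q=least_squares(fun,[.5,0,.1,0],loss="soft_l1");g=q.x;print(g,q.fun.round(1))
t=[.55616,-.1449,.141];print("tray in guard",G(g,t),t[2]-g[2])
for n,p in dict(pull=[.0,.0]).items(): print(W(g,[[-.055+g[3],.035,.108],[.135,.035,.1],[0,.071,.064],[0,0,0]]))
s=r.read_state();from scipy.spatial.transform import Rotation as Ro
q=s["ee_rot"];R=Ro.from_quat([q[1],q[2],q[3],q[0]]).as_matrix();print(R.round(3))
E
```

```text
[0.52969264 0.02492528 0.18302355 0.0248032 ] [-2.6  0.6 -1.7 -0.6  0.8 -0.5  3.2  0.4  0.1 -0.8  0.7 -0.3 -0.5  1.6]
tray in guard [-0.00488348 -0.17180599] -0.0420235506140946
[[0.49363007 0.05384478 0.108     ]
 [0.65606773 0.08391117 0.1       ]
 [0.51677039 0.09473943 0.064     ]
 [0.52969264 0.02492528 0.        ]]
[[-0.967 -0.255 -0.   ]
 [-0.255  0.967  0.001]
 [ 0.     0.001 -1.   ]]
```

Emit:
{"op": "arm_command", "data": {"series": "0 0 0 0 0 -0.15;0 0 0 0 0 -0.15;0 0 0 0 0 -0.15;0 0 0 0 0 -0.15;0 0 0 0 0 -0.15;0 0 0 0 0 -0.15;0 0 0 0 0 -0.15;0 0 0 0 0 -0.15;0 0 0 0 0 -0.15;0 0 0 0 0 -0.146", "jaw": 100}}

```text
time: 1.1
eef_pos: [0.172, -0.6524, 0.2447]
ee_rot: [-0.0, 0.771, -0.637, -0.0]
ft_force: [-0.3, -0.4, -0.1]
opening: 0.0853
gripper_force: 0.0
```

Emit:
{"op": "arm_command", "data": {"series": "-0.03 -0.022 0 0 0 0;-0.03 -0.022 0 0 0 0;-0.03 -0.022 0 0 0 0;-0.03 -0.022 0 0 0 0;-0.03 -0.022 0 0 0 0;-0.03 -0.022 0 0 0 0;-0.03 -0.022 0 0 0 0;-0.03 -0.022 0 0 0 0;-0.03 -0.022 0 0 0 0;-0.03 -0.022 0 0 0 0;-0.03 -0.022 0 0 0 0;-0.03 -0.022 0 0 0 0;-0.03 -0.022 0 0 0 0;-0.03 -0.022 0 0 0 0;-0.03 -0.022 0 0 0 0;-0.03 -0.022 0 0 0 0;-0.03 -0.022 0 0 0 0;-0.03 -0.022 0 0 0 0;-0.03 -0.022 0 0 0 0;-0.03 -0.022 0 0 0 0"}}

```text
time: 3.1
eef_pos: [0.4957, 0.0189, 0.2452]
ee_rot: [0.0, 0.769, -0.639, -0.0]
ft_force: [1.4, -0.2, -0.0]
opening: 0.0857
gripper_force: 0.0
```

```bash
python3 - <<'E'
from h import *
s=r.read_state();print(s["time"],s["eef_pos"],s["ee_rot"],s["joints"].round(2),r.tips_ahead)
m=r.camera_model("wrist");a=r.get_image("wrist")
cv2.imwrite("pics/w1.png",cv2.cvtColor(a,cv2.COLOR_RGB2BGR))
import pickle;pickle.dump(m,open("w1.pkl","wb"))
g=[.5297,.0249,.183,.0248];print(P(m,W(g,[[-.0302,.035,.108],[0,0,0],[-.0722,-.012,.072],[.12,-.012,.072],[-.101,0,.064]])).round())
E
```

```text
3.1 [0.49570217 0.0188926  0.24518063] [ 6.96644332e-05  7.68839681e-01 -6.39441576e-01 -1.02050564e-04] [ 0.43  0.06 -0.37 -0.   -1.14 -0.25] 0.014
[[309. 229.]
 [286. 169.]
 [351. 172.]
 [161. 172.]
 [377. 181.]]
```

View pics/w1.png

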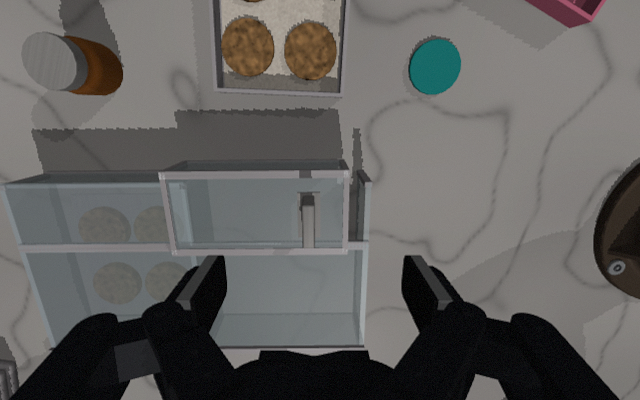

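The door's pane corners, seen at (349,172) and (162,172), match the prediction. The pull is at (308,225), so the door is about 25 mm ajar. I'll pinch the pull.

Emit:
{"op": "arm_command", "data": {"series": "-0.007 -0.001 0.03 0 0 0;-0.007 -0.001 0.03 0 0 0;-0.007 -0.001 0.03 0 0 0;-0.007 -0.001 0.03 0 0 0;-0.007 0 0.03 0 0 0;0 0 0 0 0 0;0 0 0 0 0 0"}}

```text
time: 3.85
eef_pos: [0.493, 0.0523, 0.0955]
ee_rot: [0.001, 0.769, -0.639, -0.0]
ft_force: [0.7, -0.4, -0.3]
opening: 0.0855
gripper_force: 0.0
```

Emit:
{"op": "arm_command", "data": {"series": "0 0 0 0 0 0;0 0 0 0 0 0;0 0 0 0 0 0;0 0 0 0 0 0;0 0 0 0 0 0;0 0 0 0 0 0;0 0 0 0 0 0;0 0 0 0 0 0;0 0 0 0 0 0;0 0 0 0 0 0", "jaw": 0, "force": 20}}

```text
time: 4.85
eef_pos: [0.4936, 0.0527, 0.0959]
ee_rot: [-0.0, 0.769, -0.639, 0.0]
ft_force: [0.2, -0.4, 5.2]
opening: 0.0117
gripper_force: 24.2
```

Gripped at 11.7 mm, which matches the 12 mm fin. Opening the door.

Emit:
{"op": "arm_command", "data": {"series": "0 -0.005 0 0 0 0;0 -0.01 0 0 0 0;0 -0.015 0 0 0 0;0 -0.015 0 0 0 0;0 -0.015 0 0 0 0;0 -0.015 0 0 0 0;0 -0.015 0 0 0 0;0 -0.015 0 0 0 0;0 -0.015 0 0 0 0;0 -0.015 0 0 0 0;0 -0.01 0 0 0 0;0 -0.005 0 0 0 0;0 0 0 0 0 0"}}

```text
time: 6.15
eef_pos: [0.6423, 0.0816, 0.0959]
ee_rot: [-0.002, 0.769, -0.639, 0.0]
ft_force: [1.4, 6.5, 3.9]
opening: 0.0117
gripper_force: 23.9
```

Emit:
{"op": "arm_command", "data": {"series": "0 -0.004 0 0 0 0;0 -0.004 0 0 0 0;0 -0.004 0 0 0 0;0 0 0 0 0 0"}}

```text
time: 6.55
eef_pos: [0.6533, 0.0838, 0.096]
ee_rot: [-0.001, 0.769, -0.639, 0.0]
ft_force: [-0.1, 7.9, 4.6]
opening: 0.0119
gripper_force: 24.0
```

Emit:
{"op": "arm_command", "data": {"series": "0 -0.002 0 0 0 0;0 -0.002 0 0 0 0;0 0 0 0 0 0"}}

```text
time: 6.85
eef_pos: [0.6568, 0.0845, 0.0959]
ee_rot: [-0.001, 0.769, -0.639, -0.0]
ft_force: [-2.1, 5.8, 5.6]
opening: 0.0117
gripper_force: 24.0
```

Emit:
{"op": "arm_command", "data": {"series": "0 0 0 0 0 0;0 0 0 0 0 0;0 0 0 0 0 0;0 0 0 0 0 0;0 0 0 0 0 0;0 0 0 0 0 0;0 0 -0.025 0 0 0;0 0 -0.025 0 0 0;0 0 -0.025 0 0 0;0 0 -0.025 0 0 0", "jaw": 100}}

```text
time: 7.85
eef_pos: [0.6562, 0.0826, 0.1963]
ee_rot: [0.0, 0.769, -0.64, -0.0]
ft_force: [-0.7, -0.6, -0.4]
opening: 0.0854
gripper_force: 0.0
```

Emit:
{"op": "arm_command", "data": {"series": "0.024 0.01 0 0 0 0;0.024 0.01 0 0 0 0;0.024 0.01 0 0 0 0;0.024 0.01 0 0 0 0;0.024 0.01 0 0 0 0;0.024 0.01 0 0 0 0;0.024 0.01 0 0 0 0;0.024 0.01 0 0 0 0;0.024 0.01 0 0 0 0;0.024 0.01 0 0 0 0;0.024 0.01 0 0 0 0;0.024 0.01 0 0 0 0;0.024 0.01 0 0 0 0;0.024 0.01 0 0 0 0;0 0 0 0 0 0"}}

```text
time: 9.35
eef_pos: [0.5789, -0.2756, 0.1951]
ee_rot: [0.0, 0.768, -0.641, -0.0]
ft_force: [-0.8, 0.9, -0.8]
opening: 0.0855
gripper_force: 0.0
```

```bash
python3 - <<'E'
from h import *
s=r.read_state();print(s["time"],s["eef_pos"],G([.5297,.0249,.183],s["eef_pos"]))
for n in("top",):
  a=cv2.cvtColor(r.get_image(n),cv2.COLOR_RGB2BGR)
  cv2.imwrite("pics/t2.png",a); cv2.imwrite("pics/t2c.png",cv2.resize(a[115:265,225:425],None,fx=4,fy=4,interpolation=cv2.INTER_CUBIC))
E
```

```text
9.35 [ 0.57886653 -0.27563602  0.19512841] [-0.00634608 -0.30446506]
```

View pics/t2c.png

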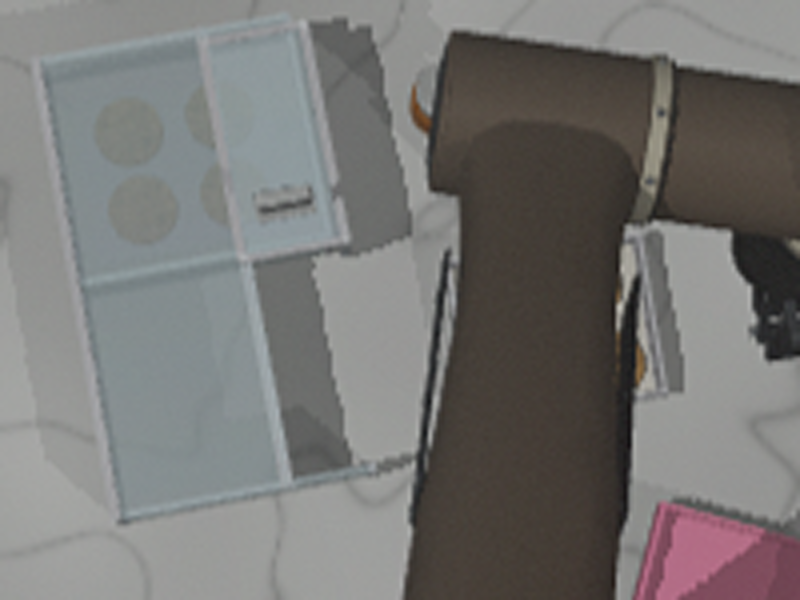

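The door is parked over the second bay, with the pull at crop (283,200), and the doorway is clear. The tray is where it was. Lowering behind it.

Emit:
{"op": "arm_command", "data": {"series": "0 0 0.03 0 0 0;0 0 0.03 0 0 0;0 0 0.03 0 0 0;0 0 0.03 0 0 0;0 0 0.025 0 0 0;0 0 0.015 0 0 0;0 0 0.015 0 0 0;0 0 0 0 0 0"}}

```text
time: 10.2
eef_pos: [0.579, -0.2726, 0.0186]
ee_rot: [0.001, 0.769, -0.64, -0.001]
ft_force: [-0.7, -0.7, -0.1]
opening: 0.0855
gripper_force: 0.0
```

```bash
python3 - <<'E'
from h import *
import pickle
g=[.5297,.0249,.183]
m=pickle.load(open("w1.pkl","rb"))
for u,z in(((217,93),.028),((342,95),.028),((371,181),.064),((365,245),.064),((366,348),.064),((349,172),.072),((162,172),.072)): print(u,G(g,ray(m,u,z)).round(4))
s=r.read_state();print(s["time"],G(g,s["eef_pos"]),s["eef_pos"][2])
cv2.imwrite("pics/w3.png",cv2.cvtColor(r.get_image("wrist"),cv2.COLOR_RGB2BGR))
E
```

```text
(217, 93) [ 0.0694 -0.0888]
(342, 95) [-0.065  -0.0868]
(371, 181) [-0.0946 -0.0005]
(365, 245) [-0.0921  0.0734]
(366, 348) [-0.1007  0.217 ]
(349, 172) [-0.0703 -0.0119]
(162, 172) [ 0.1191 -0.0119]
10.2 [-0.00568456 -0.30149625] 0.018586199458589636
```

View pics/w3.png

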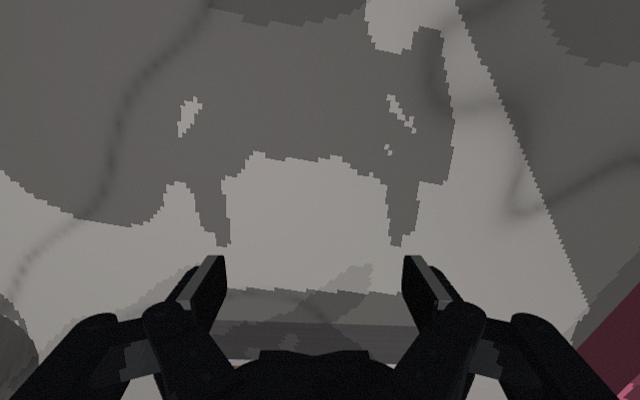

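Emit:
{"op": "arm_command", "data": {"series": "-0.01 0 0 0 0 0;-0.01 0 0 0 0 0;-0.005 0 0 0 0 0;-0.005 0 0 0 0 0;-0.005 0 0 0 0 0;-0.005 0 0 0 0 0;-0.01 0 0 0 0 0;-0.015 0 0 0 0 0;-0.015 0 0 0 0 0;-0.015 0 0 0 0 0;-0.015 0 0 0 0 0;-0.015 0 0 0 0 0;-0.015 0 0 0 0 0;-0.015 0 0 0 0 0;-0.015 0 0 0 0 0;-0.01 0 0 0 0 0;-0.01 0 0 0 0 0;-0.005 0 0 0 0 0;-0.005 0 0 0 0 0;0 0 0 0 0 0"}}

```text
time: 12.25
eef_pos: [0.5431, -0.076, 0.0201]
ee_rot: [0.0, 0.769, -0.64, -0.0]
ft_force: [0.2, -0.5, -0.2]
opening: 0.0852
gripper_force: 0.0
```

```bash
python3 - <<'E'
from h import *
s=r.read_state();print(s["time"],G([.5297,.0249,.183],s["eef_pos"]),s["eef_pos"][2])
a=cv2.cvtColor(r.get_image("top"),cv2.COLOR_RGB2BGR);b=cv2.cvtColor(r.get_image("wrist"),cv2.COLOR_RGB2BGR)
a=cv2.resize(a[140:260,230:390],(640,480),interpolation=cv2.INTER_CUBIC)
cv2.imwrite("pics/p4.png",a);cv2.imwrite("pics/p4w.png",b)
E
```

```text
12.25 [-0.00516649 -0.10161664] 0.020110002308285493
```

View pics/p4.png

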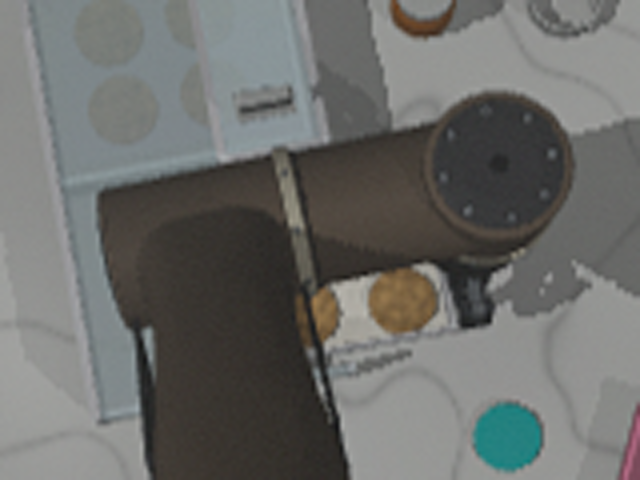

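```bash
python3 - <<'E'
from h import *
m=r.camera_model("top")
for u in((458,326),(330,348)): print(G([.5297,.0249,.183],ray(m,(230+u[0]/4,140+u[1]/4),.028)))
E
```

```text
[-0.07467913 -0.09135264]
[-0.07351316  0.01799548]
```

The tray is aligned and centred: near edge at guard x -74 mm, rear edge at -91 mm. Pushing it the rest of the way.

Emit:
{"op": "arm_command", "data": {"series": "-0.005 0 0 0 0 0;-0.01 0 0 0 0 0;-0.01 0 0 0 0 0;-0.01 0 0 0 0 0;-0.01 0 0 0 0 0;-0.01 0 0 0 0 0;-0.01 0 0 0 0 0;-0.01 0 0 0 0 0;-0.01 0 0 0 0 0;-0.01 0 0 0 0 0;-0.006 0 0 0 0 0;-0.004 0 0 0 0 0;-0.003 0 0 0 0 0;-0.002 0 0 0 0 0;0 0 0 0 0 0;0 0 0 0 0 0;0 0 0 0 0 0"}}

```text
time: 14.05
eef_pos: [0.5235, 0.0316, 0.0204]
ee_rot: [-0.0, 0.769, -0.64, 0.0]
ft_force: [-0.3, -0.9, -0.2]
opening: 0.0855
gripper_force: 0.0
```

```bash
python3 - <<'E'
from h import *
s=r.read_state();print(s["time"],G([.5297,.0249,.183],s["eef_pos"]),s["eef_pos"][2])
E
```

```text
14.05 [-0.00482566  0.00775337] 0.02035770839158611
```

Emit:
{"op": "arm_command", "data": {"series": "0.01 0 0 0 0 0;0.02 0 0 0 0 0;0.03 0 0 0 0 0;0.03 0 0 0 0 0;0 0 -0.03 0 0 0;0 0 -0.03 0 0 0;0 0 -0.03 0 0 0;0 0 -0.03 0 0 0;0 0 -0.03 0 0 0;0 0 -0.025 0 0 0"}}

```text
time: 15.05
eef_pos: [0.5399, -0.0575, 0.1972]
ee_rot: [-0.0, 0.769, -0.64, 0.0]
ft_force: [-0.3, -0.4, 0.5]
opening: 0.0854
gripper_force: 0.0
```

Emit:
{"op": "arm_command", "data": {"series": "-0.012 -0.014 0 0 0 0;-0.012 -0.014 0 0 0 0;-0.012 -0.014 0 0 0 0;-0.012 -0.014 0 0 0 0;-0.012 -0.014 0 0 0 0;-0.012 -0.014 0 0 0 0;-0.012 -0.014 0 0 0 0;-0.012 -0.014 0 0 0 0;-0.012 -0.014 0 0 0 0;-0.010 -0.014 0 0 0 0;0 0 0 0 0 0"}}

```text
time: 16.15
eef_pos: [0.6575, 0.0867, 0.1947]
ee_rot: [0.0, 0.769, -0.639, 0.0]
ft_force: [0.1, -0.2, -0.2]
opening: 0.0851
gripper_force: 0.0
```

```bash
python3 - <<'E'
from h import *
s=r.read_state();print(s["time"],s["eef_pos"],G([.5297,.0249,.183],s["eef_pos"]))
m=r.camera_model("wrist")
cv2.imwrite("pics/w5.png",cv2.cvtColor(r.get_image("wrist"),cv2.COLOR_RGB2BGR))
print(P(m,W([.5297,.0249,.183],[[-.075,.019,.028],[.065,.019,.028],[.135,.035,.108]])).round())
E
```

```text
16.15 [0.65749644 0.08667255 0.19469798] [0.13690391 0.03748465]
[[529. 167.]
 [387. 167.]
 [316. 209.]]
```

View pics/w5.png

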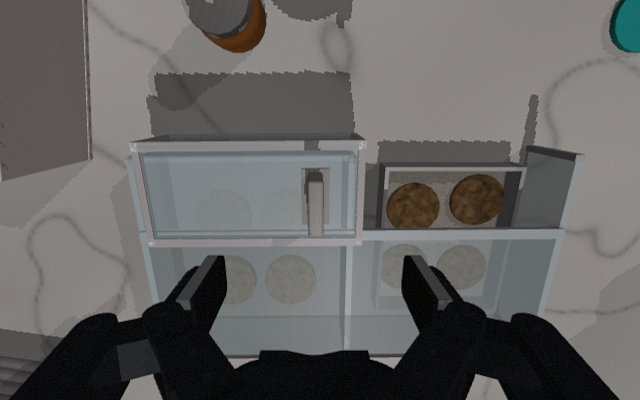

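The tray's rear rim is at row 166, columns 382 to 525, which puts its origin about 104 mm in. All four wafers are on it, and the pull is at (316,205). Gripping it again.

Emit:
{"op": "arm_command", "data": {"series": "0 0 0.025 0 0 0;0 0 0.025 0 0 0;0 0 0.025 0 0 0;0 0 0.024 0 0 0;0 0 0 0 0 0"}}

```text
time: 16.7
eef_pos: [0.6535, 0.0838, 0.0929]
ee_rot: [0.003, 0.768, -0.64, -0.002]
ft_force: [-0.2, -0.9, -0.2]
opening: 0.0853
gripper_force: 0.0
```

Emit:
{"op": "arm_command", "data": {"series": "0 0 0 0 0 0;0 0 0 0 0 0;0 0 0 0 0 0;0 0 0 0 0 0;0 0 0 0 0 0;0 0 0 0 0 0;0 0 0 0 0 0;0 0 0 0 0 0;0 0 0 0 0 0;0 0 0 0 0 0", "jaw": 0}}

```text
time: 17.7
eef_pos: [0.6564, 0.0849, 0.0971]
ee_rot: [-0.0, 0.769, -0.639, 0.0]
ft_force: [-0.8, 0.5, 6.1]
opening: 0.0118
gripper_force: 24.7
```

Emit:
{"op": "arm_command", "data": {"series": "0 0.005 0 0 0 0;0 0.01 0 0 0 0;0 0.015 0 0 0 0;0 0.015 0 0 0 0;0 0.015 0 0 0 0;0 0.015 0 0 0 0;0 0.015 0 0 0 0;0 0.015 0 0 0 0;0 0.015 0 0 0 0;0 0.015 0 0 0 0;0 0.015 0 0 0 0;0 0.01 0 0 0 0;0 0.01 0 0 0 0;0 0.005 0 0 0 0;0 0.005 0 0 0 0;0 0 0 0 0 0"}}

```text
time: 19.3
eef_pos: [0.478, 0.0501, 0.097]
ee_rot: [0.001, 0.769, -0.639, 0.001]
ft_force: [-0.8, -9.7, 11.6]
opening: 0.0117
gripper_force: 25.5
```

Emit:
{"op": "arm_command", "data": {"series": "0 0.003 0 0 0 0;0 0.003 0 0 0 0;0 0 0 0 0 0"}}

```text
time: 19.6
eef_pos: [0.475, 0.0496, 0.0971]
ee_rot: [-0.001, 0.769, -0.639, 0.002]
ft_force: [14.0, -13.5, -1.8]
opening: 0.0114
gripper_force: 23.9
```

Emit:
{"op": "arm_command", "data": {"series": "0 0.002 0 0 0 0;0 0.002 0 0 0 0;0 0 0 0 0 0"}}

```text
time: 19.9
eef_pos: [0.4747, 0.0502, 0.0974]
ee_rot: [-0.004, 0.769, -0.639, 0.004]
ft_force: [30.0, -14.2, -17.5]
opening: 0.0115
gripper_force: 24.1
```

Emit:
{"op": "arm_command", "data": {"series": "0 0.002 0 0 0 0;0 0.002 0 0 0 0;0 0 0 0 0 0"}}

```text
time: 20.2
eef_pos: [0.4744, 0.0514, 0.0983]
ee_rot: [-0.007, 0.77, -0.638, 0.005]
ft_force: [40.7, -11.7, -23.8]
opening: 0.0114
gripper_force: 26.8
```

The force rose sharply with no further motion, so the door is against its stop. Relaxing the overshoot, releasing and leaving.

Emit:
{"op": "arm_command", "data": {"series": "0 -0.003 0 0 0 0;0 -0.004 0 0 0 0;0 0 0 0 0 0"}}

```text
time: 20.5
eef_pos: [0.4747, 0.0513, 0.0981]
ee_rot: [-0.002, 0.769, -0.639, 0.002]
ft_force: [5.8, -3.1, 10.4]
opening: 0.0118
gripper_force: 24.8
```

Emit:
{"op": "arm_command", "data": {"series": "0 0 0 0 0 0;0 0 0 0 0 0;0 0 0 0 0 0;0 0 0 0 0 0;0 0 0 0 0 0;0 0 0 0 0 0;0 0 0 0 0 0;0 0 -0.02 0 0 0;0 0 -0.03 0 0 0;0 0 -0.03 0 0 0;0 0 -0.03 0 0 0;0 0 -0.03 0 0 0;0 0 -0.02 0 0 0;0 0 0 0 0 0", "jaw": 100}}

```text
time: 21.9
eef_pos: [0.4735, 0.0511, 0.2594]
ee_rot: [-0.002, 0.769, -0.639, 0.001]
ft_force: [-0.2, 0.3, -0.4]
opening: 0.0854
gripper_force: 0.0
```

```bash
python3 - <<'E'
from h import *
s=r.read_state();print(s["time"],s["eef_pos"])
m=r.camera_model("wrist")
cv2.imwrite("pics/w6.png",cv2.cvtColor(r.get_image("wrist"),cv2.COLOR_RGB2BGR))
print(P(m,W([.5297,.0249,.183],[[-.097,-.012,.072],[.097,-.012,.072],[-.055,.035,.108],[-.075,.019,.028],[.065,.019,.028]])).round())
E
```

```text
21.9 [0.47348643 0.05114621 0.25941193]
[[360. 134.]
 [171. 134.]
 [319. 188.]
 [335. 157.]
 [218. 157.]]
```

View pics/w6.png

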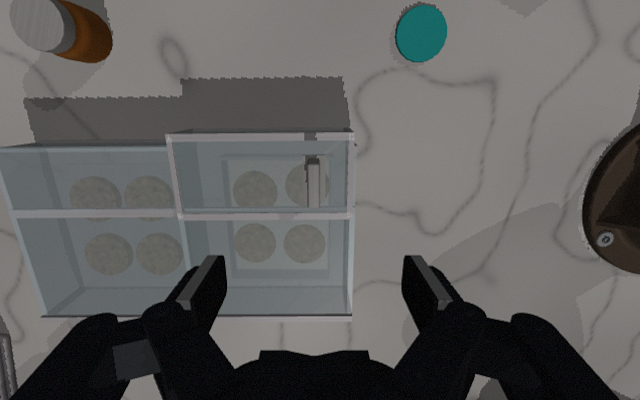

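The door's near edge (column 353) is flush with the guard's side, and the tray and four wafers are inside. Handing in.

```bash
python3 -c "
from cell import r
print(r.job_done())"
```

```text
the job is handed in; nothing more can be done
None
```

I've handed the job in: the door was opened, the tray pushed about 104 mm into the empty bay with all four wafers on it, and the door closed to its stop. The hand-in returned no verdict, and I saw nothing else on the counter disturbed, though the last picture shows only part of it.

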